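# Clamp the mount foot and find the socket for its nut

## Task

Swing the toggle clamp by its red bar over centre so that it holds down the green mount foot, then try the sockets on the nut of that clamped foot until one goes all the way down over it. Stand each socket that does not fit upright on the grey tray again, leave the clamp shut and the pottery where it is, and finish while still gripping the fitting socket, fully seated on the nut: do not let go of it.

Things in the scene. Friction and masses are not known exactly. Their poses are not given: they have to be found in the camera images.
- fixture: aluminium plate, 185 x 225 x 10 mm, fixed to the desk, with three seats 75 mm apart along its +y, each fenced 6 mm high and holding a green mount foot. Origin: underside, below the centre of the seat under the clamp (the first seat, -y end). The clamp stands on its +x side, pivot 92 mm from the origin
- foot_top (a point): fixed point: centre of the top face of the foot under the clamp, 18 mm above the desk. Foot: green, loose with 1 mm play, 100 x 52 x 8 mm, with a brass hex nut in a dark collar (50 mm outside). The three feet have nuts of 14, 20, 26 mm across flats in collar bores of 28, 35, 42 mm; which foot is under the clamp changes from start to start and is not told
- tray: flat grey plastic tray plate, 110 x 240 x 6 mm, fixed to the desk, no rim; the three sockets stand on it in a row along its y, 75 mm apart; origin at the centre of its underside, top 6 mm above it
- nut_seat (a point): fixed point: foot of the nut under the clamp, on the nut's axis, 18 mm above the desk. z up, axes parallel to the fixture's. Two flats of the nut are square to this x axis (on all feet). Nut top 12 mm above this point (upper 3 mm tapered in by 1 mm a side), stud end 16 mm above it, collar rim 10 mm above it
- clamp_pivot (a point): hinge axis of the toggle clamp, 50 mm above the desk; the hinge axis is this frame's y; x and y parallel to the fixture's
- clamp_handle (a point): centre of the red cross-bar (14 mm thick, 64 mm long, parallel to the hinge) at the arm's end, 64 mm along the arm and 9 mm off its line. Frame turns with the arm: -x runs from pivot to arm end, +z is the arm's back, where the bar sits (up when closed). Closed, the bar's centre is 59 mm above the desk, 53 mm from the nut's axis
- clamp (a joint): toggle clamp angle, rad: 0 = shut, arm level towards the nut, rubber foot on the mount foot; grows as the arm swings up and back; 1.57 upright; stop at 1.9, leaning away from the nut, near where it starts. Over centre at about 0.95: above it springs open, below it springs shut and stays (about 4 N at the bar)
- socket_a (a point): centre of the dark square adapter shank (16 x 16 mm, 40 mm high, sides square to x and y) on a steel socket, 54 mm above the socket's mouth; z up; 74 mm high in all, about 150 g, mouth down. Hex opening 16.6 mm across flats, 20 mm deep, two flats square to x; 24.6 mm outside. Fits only the 14 mm nut: others stop it on the nut or collar. Fully down with its mouth at the nut's foot
- socket_b (a point): centre of the dark square adapter shank (16 x 16 mm, 40 mm high, sides square to x and y) on a steel socket, 54 mm above the socket's mouth; z up; 74 mm high in all, about 150 g, mouth down. Hex opening 22.6 mm across flats, 20 mm deep, two flats square to x; 31.5 mm outside. Fits only the 20 mm nut: others stop it on the nut or collar. Fully down with its mouth at the nut's foot
- socket_c (a point): centre of the dark square adapter shank (16 x 16 mm, 40 mm high, sides square to x and y) on a steel socket, 54 mm above the socket's mouth; z up; 74 mm high in all, about 150 g, mouth down. Hex opening 28.6 mm across flats, 20 mm deep, two flats square to x; 38.4 mm outside. Fits only the 26 mm nut: others stop it on the nut or collar. Fully down with its mouth at the nut's foot
- sock_a: the socket of point socket_a as a body; origin at the centre of its mouth, at the underside
- sock_b: the socket of point socket_b as a body; origin at the centre of its mouth, at the underside
- sock_c: the socket of point socket_c as a body; origin at the centre of its mouth, at the underside
- joined_sherd: large curved piece of a pot glued from sherds, 196 x 56 x 185 mm, standing at the left of the desk; bystander; origin at the centre of its underside
Things that resemble listed ones, but are neither listed nor needed, are in the scene too. Leave any orange look-alike of the sock_a alone.

How it is judged:
By the outcome, as a careful person would: the job done as asked, in the order asked, and still so for the second after the job is handed in, while the arm keeps its last pose, push and grip.
It also fails if it takes over 72 s, if anything falls off the work surface, if the arm or the gripper's body presses on something with over 40 N, if the wrist force passes 120 N, or if a joint passes its speed limit or range.

## Robot

A 6-joint arm with a two-finger parallel gripper is mounted at the origin on a cart in front of the work surface, level with it; the furniture and walls round the work are solid. World frame = base frame: x ahead of the robot, y to its left, z up, the work surface at z = 0. Lengths are in m, angles in degrees, forces in N, time in s.
With the tool pointing down it reaches from about 0.35 to 0.875 m from the base axis. Payload 4.2 kg.
Tool frame: the origin (TCP) lies midway between the tips of the shut fingers; the grasp point (between the pads) lies 19 mm behind it; y points along the fingers, z is the direction in which the jaws open and shut, and the axes are right-handed (so a half turn about y gives the same grasp; the last joint's range is limited). The gripper opens to 87 mm and grips with 3 to 60 N. Pads are 19 mm wide; open, the fingers measure 117 mm over their backs; the gripper's body (75 mm by 190 mm) begins 51 mm behind the grasp point.
Start: joints at [-53.136, 22.042, 0.453, 0, -68.411, -14.817], TCP at [0.235, -0.579, 0.223] pointing down, gripper open.
Joint ranges: [-179.83, 179.83], [-69.29, 118.12], [-61.27, 80.66], [-181.25, 117.63], [-171.15, -9.14], [-177.46, 177.46]. Speed limits (degrees/s): [159.86, 159.86, 180, 180, 180, 180].

## Interface

Orientations are given as [roll, pitch, yaw] about the fixed x, y, z axes, in that order (R = Rz(yaw) Ry(pitch) Rx(roll)).
In Python, from workcell import env gives the robot as it stands. The module is installed in compiled form; this text tells all that it offers. Calls block until the motion is done:
- env.goto(position, orientation): joint-space move of the TCP to a pose.
- env.move_straight(position, rotation=None, rate=0.15, force_limit=None): straight line of the TCP; rotation=None keeps the orientation; rate is the mean speed in m/s. With force_limit (N) it stops when the force on the tool has changed by that much, and returns True; else False.
- env.set_joints(angles): joint-space move.
- env.gripper_to(opening, grasp_force=None): opening from 0.0 (shut) to 1.0 (fully open); grasp_force is the grip in N (None keeps the last); returns when the fingers have stopped.
- env.dwell(seconds).
- env.inverse_kinematics(position, orientation): joint angles nearest the present ones, or None.
- env.read_state(): the state.
- env.grab_frame(name): name is "scene" or "top" or "wrist"; returns a dict with "image" (384x512x3 uint8, blue, green, red), "fx", "fy", "cx", "cy" (pixels), "position" and "orientation" of the camera in the world. Camera axes: x right, y up, looking along -z (the intrinsics and any distortion apply to the point x, -y, -z); pixel columns grow to the right and rows downward; lengths in m; the calibration is good to about 2 mm. A picture is of the moment at which its call begins. There is no depth.
A pose or a line that the arm cannot do raises env.Unreachable and nothing moves.
- env.close_job(): hands the job in, once; it reports no verdict.
Trained networks look in a picture, given as the dict that the camera call returned (one of the last four; its "shot" number tells which), for a name from the list of things; names that differ only in an ending like _2 or _b are one class to them, and where a whole thing is asked for, a point or a joint stands for the part that bears it (a point fixed in the world has none). Each returns a list of dicts, best first, with "score" (0 to 1); they miss things now and then, are a little off and sometimes report something else, mostly with a low value. They report only what shows in the picture. A call takes as long as a camera call. They do not tell look-alikes from the thing itself.
- env.search_frame(picture, thing): "xyz" ([x, y, z] in m, in world coordinates, good to about 4 mm: the middle of the surface that is visible of it).
- env.trace(picture, thing): "mask" (384x512 bool, what is visible of it).
The state is a dict: "clock": time; "joint_positions": joint angles; "qvel": joint speeds; "joint_torque": joint torques, N m; "position": TCP position; "tool_rot": TCP orientation; "force": force on the tool from outside, world axes, zero at the start; "wrist_torque": the same for the moment, N m; "opening": opening from 0.0 (shut) to 1.0 (fully open).
Only numpy, scipy, OpenCV 4.12 (cv2) and the standard library are available. Lean on these libraries where they do the work, as an engineer would, in place of code of your own. Each camera call takes 0.05 s, during which the arm holds its last target.

## Working session

There is one attempt and no reset: what is moved stays moved. The work goes in short steps, each a Python script; the robot and the scene stay as the last script left them, time stands still between calls to the robot, and variables do not carry over. Pictures are saved under pics/ and viewed, and the job is handed in when it is done.

```bash
mkdir -p pics; python3 - <<'E'
from workcell import env
import cv2,numpy as np
for n in ["scene","top","wrist"]:
    f=env.grab_frame(n); cv2.imwrite(f"pics/{n}0.png",f["image"])
    print(n,f["fx"],f["fy"],f["cx"],f["cy"],f["position"],f["orientation"],[k for k in f.keys()])
    if n=="wrist":continue
    for t in ["fixture","tray","clamp_handle","clamp_pivot","clamp","socket_a","socket_b","socket_c","sock_a","sock_b","sock_c","joined_sherd","foot_top","nut_seat"]:
        try:
            r=env.search_frame(f,t); print(t,[(np.round(q["xyz"],3).tolist(),round(q["score"],2)) for q in r[:5]])
        except Exception as e: print(t,repr(e)[:100])
s=env.read_state(); print(s)
E
```

```text
scene 422.4623768729842 422.4623768729842 247.4012816283845 189.8938932685608 [-0.4185     -0.8523582   0.67458074] [ 64.57285592   0.33493409 -45.86879283] ['image', 'fx', 'fy', 'cx', 'cy', 'position', 'orientation', 'shot']
fixture [([0.564, 0.136, 0.01], 0.82)]
tray [([0.472, -0.241, 0.001], 0.81), ([0.563, 0.142, 0.01], 0.5), ([0.493, -0.156, 0.042], 0.39)]
clamp_handle []
clamp_pivot [([0.565, 0.141, 0.009], 0.9)]
clamp [([0.602, 0.12, 0.106], 0.55)]
socket_a [([0.609, -0.185, 0.036], 0.69), ([0.565, -0.053, 0.041], 0.63), ([0.477, -0.225, 0.04], 0.54), ([0.478, -0.306, 0.032], 0.53), ([0.494, -0.154, 0.043], 0.5)]
socket_b [([0.609, -0.185, 0.036], 0.69), ([0.565, -0.053, 0.041], 0.63), ([0.477, -0.225, 0.04], 0.54), ([0.478, -0.306, 0.032], 0.53), ([0.494, -0.154, 0.043], 0.5)]
socket_c [([0.609, -0.185, 0.036], 0.69), ([0.565, -0.053, 0.041], 0.63), ([0.477, -0.225, 0.04], 0.54), ([0.478, -0.306, 0.032], 0.53), ([0.494, -0.154, 0.043], 0.5)]
sock_a [([0.478, -0.304, 0.039], 0.83), ([0.492, -0.154, 0.042], 0.72), ([0.478, -0.222, 0.038], 0.66), ([0.563, -0.049, 0.035], 0.52), 
[... 2251 characters left out ...]
ition', 'orientation', 'shot']
{'clock': 1.55, 'joint_positions': array([-5.31338831e+01,  2.20420086e+01,  4.52537582e-01, -2.46550596e-04,
       -6.84115888e+01, -1.48164271e+01]), 'qvel': array([-0.01604264, -0.05007638,  0.01226058, -0.07530754,  0.0681916 ,
       -0.1314505 ]), 'joint_torque': array([-6.18732120e-04, -3.90462291e+01,  1.87619197e+01,  4.22449619e+00,
        1.54579844e-02, -1.45524569e-05]), 'position': array([ 0.23464369, -0.57925599,  0.22254536]), 'tool_rot': array([-8.99989167e+01,  4.94092859e-05,  2.20495990e+01]), 'force': array([-0.40168658,  0.16391344, -0.68121453]), 'wrist_torque': array([0.02598002, 0.03675363, 0.03360081]), 'opening': 0.9999102029841725}
```

View pics/scene0.png

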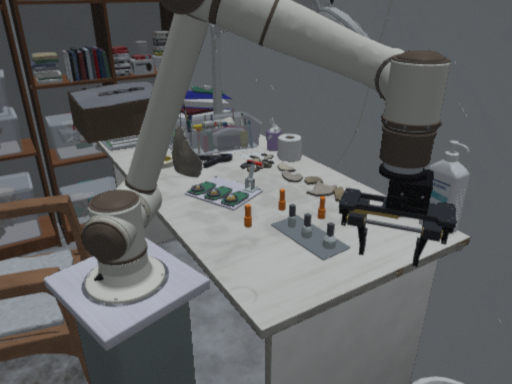

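View pics/top0.png

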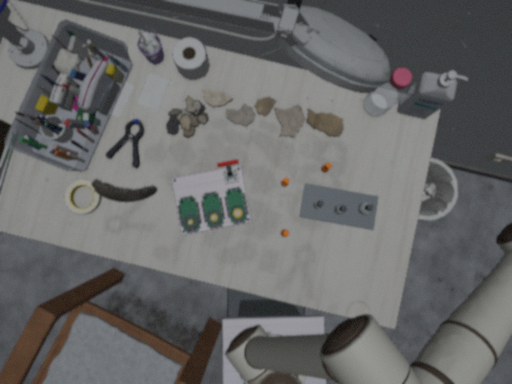

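View pics/wrist0.png

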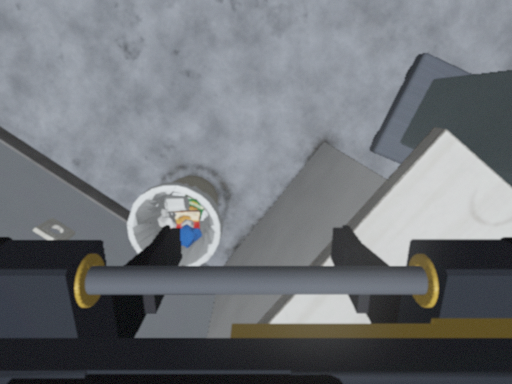

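```bash
python3 - <<'E'
import cv2,numpy as np
a=cv2.imread("pics/top0.png"); 
cv2.imwrite("pics/c1.png",cv2.resize(a[150:250,160:390],None,fx=3.4,fy=3.4,interpolation=cv2.INTER_CUBIC))
a=cv2.imread("pics/scene0.png"); 
cv2.imwrite("pics/c2.png",cv2.resize(a[150:260,170:360],None,fx=4,fy=4,interpolation=cv2.INTER_CUBIC))
E
```

```text
(no output)
```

View pics/c1.png

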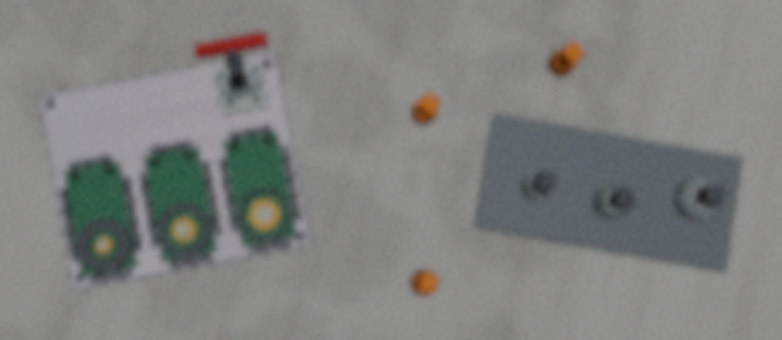

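View pics/c2.png

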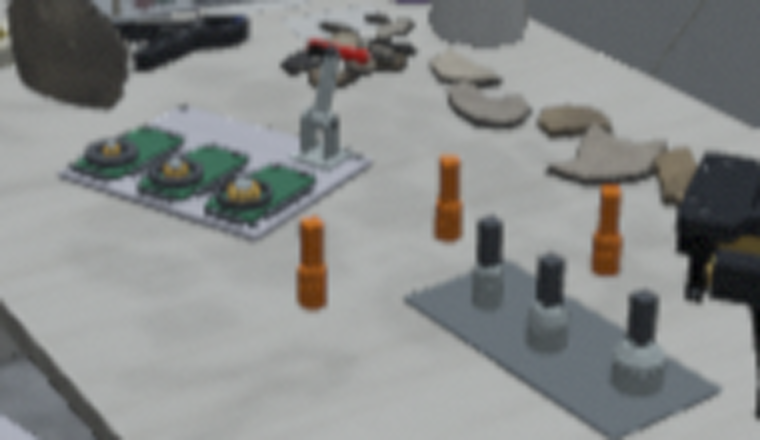

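```bash
cat > h.py <<'E'
from workcell import env
import cv2,numpy as np
from scipy.spatial.transform import Rotation as R
def cam(f):
    return np.array(f["position"]),R.from_euler('xyz',f["orientation"],degrees=True)
def proj(f,P):
    p,r=cam(f); c=r.inv().apply(np.atleast_2d(P)-p)
    return np.c_[f["cx"]+f["fx"]*c[:,0]/-c[:,2], f["cy"]-f["fy"]*c[:,1]/-c[:,2]]
def unproj(f,uv,z):
    p,r=cam(f); uv=np.atleast_2d(uv).astype(float)
    d=r.apply(np.c_[(uv[:,0]-f["cx"])/f["fx"],-(uv[:,1]-f["cy"])/f["fy"],-np.ones(len(uv))])
    return p+d*((z-p[2])/d[:,2])[:,None]
import pickle
def shot(n,name):
    f=env.grab_frame(n); cv2.imwrite(f"pics/{name}.png",f["image"]); pickle.dump({k:f[k] for k in f},open(f"pics/{name}.pkl","wb")); return f
def load(name): return pickle.load(open(f"pics/{name}.pkl","rb"))
E
python3 - <<'E'
from h import *
env.goto([0.40,-0.20,0.20],[-90,0,0]); f=shot("wrist","w1"); print(env.read_state()["clock"],f["position"],f["orientation"])
env.goto([0.41,0.12,0.20],[-90,0,0]); f=shot("wrist","w2"); print(env.read_state()["clock"],f["position"],f["orientation"])
f=shot("top","t1");f=shot("scene","s1")
E
```

```text
3.1333 [ 0.32217705 -0.19952027  0.36286495] [-1.66930609e+01 -2.38259890e-02  8.99629015e+01]
4.4 [0.33221011 0.12030608 0.36268128] [-1.66580944e+01 -1.89602321e-02  8.99317151e+01]
```

View pics/w1.png

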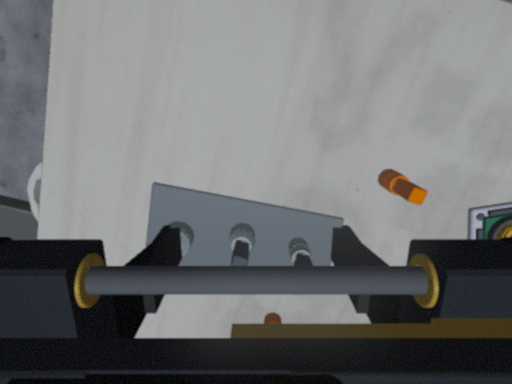

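View pics/w2.png

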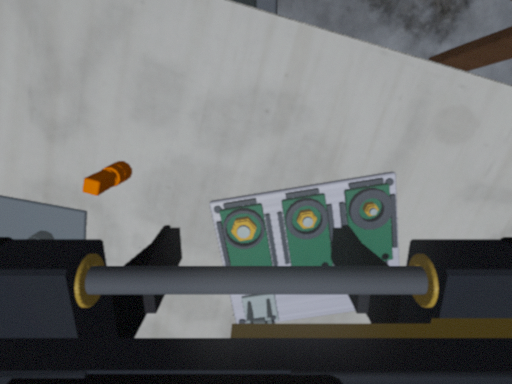

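```bash
python3 - <<'E'
from h import *
env.goto([0.61,0.14,0.18],[-90,0,0]); f=shot("wrist","w3"); print(env.read_state()["clock"],f["position"],f["orientation"])
E
```

```text
5.375 [0.53139005 0.14042207 0.34265092] [-1.66003809e+01 -1.54188370e-02  8.99459353e+01]
```

View pics/w3.png

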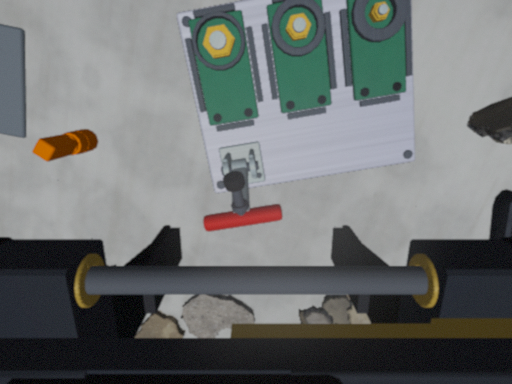

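View pics/t1.png

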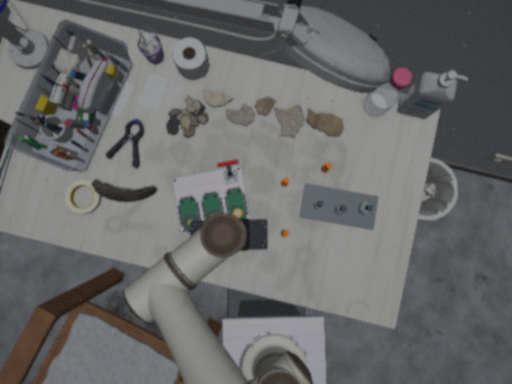

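```bash
cat >> h.py <<'E'
def blobs(f,lo,hi,amin=20):
    h=cv2.cvtColor(f["image"],cv2.COLOR_BGR2HSV); m=cv2.inRange(h,np.array(lo),np.array(hi))
    m=cv2.morphologyEx(m,cv2.MORPH_CLOSE,np.ones((3,3),np.uint8))
    cs,_=cv2.findContours(m,cv2.RETR_EXTERNAL,cv2.CHAIN_APPROX_NONE)
    return [c for c in cs if cv2.contourArea(c)>amin]
E
python3 - <<'E'
from h import *
f=load("w3")
print("brass")
for c in blobs(f,(18,110,90),(32,255,255)):
    (u,v),r=cv2.minEnclosingCircle(c); p=unproj(f,[(u,v)],0.027)[0]; print(round(u,1),round(v,1),round(r,1),p.round(4),cv2.contourArea(c))
f2=load("w2")
for c in blobs(f2,(18,110,90),(32,255,255)):
    (u,v),r=cv2.minEnclosingCircle(c); p=unproj(f2,[(u,v)],0.027)[0]; print('w2',round(u,1),round(v,1),round(r,1),p.round(4),cv2.contourArea(c))
print("red")
for c in blobs(f,(0,150,70),(6,255,255))+blobs(f,(174,150,70),(180,255,255)):
    rc=cv2.minAreaRect(c); b=cv2.boxPoints(rc); print(rc, unproj(f,[rc[0]],0.107)[0].round(4), unproj(f,b,0.107).round(4).tolist())
# plate bottom edge: corners approx
print(unproj(f,[(216,190),(412,162)],0.010).round(4))
E
```

```text
brass
83.5 285.0 22.1 [ 0.7389 -0.0621  0.027 ] 196.0
428.0 284.1 23.1 [0.738 0.342 0.027] 221.0
218.0 41.0 17.2 [0.4783 0.1051 0.027 ] 731.5
297.0 26.0 13.9 [0.4658 0.1783 0.027 ] 453.0
379.0 11.0 10.8 [0.4536 0.2524 0.027 ] 142.0
w2 83.5 285.5 21.6 [ 0.5539 -0.0954  0.027 ] 191.5
w2 428.0 285.0 22.2 [0.5538 0.335  0.027 ] 211.5
w2 243.0 228.7 12.3 [0.4774 0.105  0.027 ] 390.0
w2 306.5 219.0 9.6 [0.4653 0.1792 0.027 ] 117.0
w2 370.6 208.8 6.7 [0.4528 0.2526 0.027 ] 65.5
red
((242.1599578857422, 218.11996459960938), (13.859293937683105, 76.65038299560547), 81.8698959350586) [0.6237 0.1291 0.107 ] [[0.6224, 0.0973, 0.107], [0.6131, 0.1591, 0.107], [0.625, 0.1609, 0.107], [0.6345, 0.0983, 0.107]]
[[0.6278 0.0955 0.01  ]
 [0.5962 0.3111 0.01  ]]
```

```bash
cat >> h.py <<'E'
YAW=9.0; O=np.array([0.5027,0.109])
def fx(x,y,z,yaw=None):
    a=np.radians(YAW if yaw is None else yaw); return [O[0]+x*np.cos(a)-y*np.sin(a),O[1]+x*np.sin(a)+y*np.cos(a),z]
E
python3 - <<'E'
from h import *
env.goto(fx(0.155,0,0.18),[-90,0,9])
env.gripper_to(0.0)
env.move_straight(fx(0.155,0,0.095),rate=0.12)
F0=env.read_state()["force"]
r=env.move_straight(fx(0.068,0,0.095),rate=0.10,force_limit=25)
s=env.read_state(); print(r,s["clock"],s["position"],s["force"]-F0,s["opening"])
shot("scene","s2")
env.move_straight(fx(0.068,0,0.17),rate=0.2)
env.goto(fx(0.068,0.0,0.19),[-90,0,9])
shot("wrist","w4");f=shot("scene","s3");print(env.read_state()["clock"])
cv2.imwrite("pics/c3.png",np.hstack([cv2.resize(load(n)["image"][150:230,180:280],None,fx=4,fy=4,interpolation=cv2.INTER_CUBIC) for n in("s2","s3")]))
E
```

```text
False 9.0833 [0.57031416 0.11974071 0.09509172] [ 1.41480591  0.20482089 -0.90250143] 0.0028852736714139967
10.0083
```

View pics/c3.png

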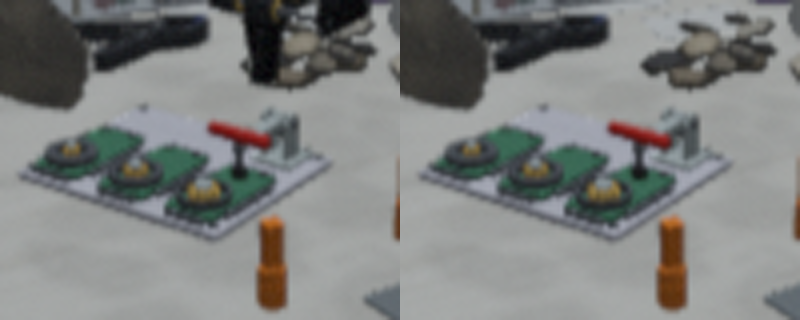

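View pics/w4.png

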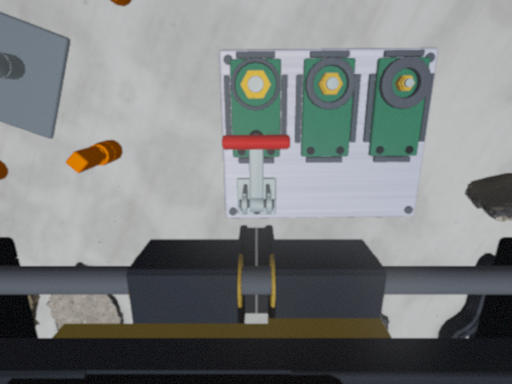

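Clamp is shut: the red bar at (255,142) lies level over the foot with the rubber foot on the green plate. The nut under it at (255,84) is visibly the largest. Now I'll measure the fixture and look at the tray.

```bash
python3 - <<'E'
from h import *
f=load("w4")
for c in blobs(f,(18,110,90),(32,255,255)):
    (u,v),r=cv2.minEnclosingCircle(c); p=unproj(f,[(u,v)],0.028)[0]; 
    if v<200: print(round(u,1),round(v,1),round(r,1),p.round(4),cv2.contourArea(c), "AF from area mm", 1000*np.sqrt(cv2.contourArea(c)/0.866)*(f["position"][2]-0.03)/f["fx"])
h=cv2.cvtColor(f["image"],cv2.COLOR_BGR2HSV)
for c in blobs(f,(0,150,70),(6,255,255))+blobs(f,(174,150,70),(180,255,255)):
    rc=cv2.minAreaRect(c)
    if cv2.contourArea(c)>300: b=cv2.boxPoints(rc); print(rc, unproj(f,[rc[0]],0.062)[0].round(4), unproj(f,b,0.062).round(4).tolist())
# screws in 4 corners by dark blobs
P=unproj(f,[(229,59),(429,58),(408,210),(233,211)],0.010);print(P.round(4))
for i,j in((0,1),(3,2)): d=P[j]-P[i]; print(np.degrees(np.arctan2(-d[0],d[1])), np.linalg.norm(d))
for i,j in((0,3),(1,2)): d=P[j]-P[i]; print(np.degrees(np.arctan2(d[1],d[0])), np.linalg.norm(d))
cv2.imwrite("pics/c4.png",cv2.resize(f["image"][35:225,205:445],None,fx=3.2,fy=3.2,interpolation=cv2.INTER_CUBIC))
env.goto([0.575,-0.215,0.19],[-90,0,-10]); f=shot("wrist","w5"); print(env.read_state()["clock"],f["position"])
E
```

```text
77.4 161.8 7.6 [ 0.5852 -0.0698  0.028 ] 92.5 AF from area mm 10.807604010922804
404.5 82.5 9.2 [0.4537 0.2515 0.028 ] 108.0 AF from area mm 11.678052818692912
330.0 83.0 12.2 [0.4657 0.1786 0.028 ] 351.5 AF from area mm 21.067898730919413
255.0 83.7 15.0 [0.478  0.1051 0.028 ] 578.0 AF from area mm 27.016088895342445
((255.5, 142.0), (12.0, 65.0), 90.0) [0.5305 0.1139 0.062 ] [[0.5297, 0.0831, 0.062], [0.5202, 0.1429, 0.062], [0.5313, 0.145, 0.062], [0.5408, 0.0845, 0.062]]
[[0.4577 0.0748 0.01  ]
 [0.4247 0.2774 0.01  ]
 [0.588  0.3051 0.01  ]
 [0.6214 0.1013 0.01  ]]
9.248514741736509 0.20520398650424831
9.308652954640438 0.20656777018575984
9.168241903694689 0.16588359437421402
9.639755785034522 0.16567047844729096
11.325 [ 0.49847192 -0.19968014  0.35262545]
```

View pics/c4.png

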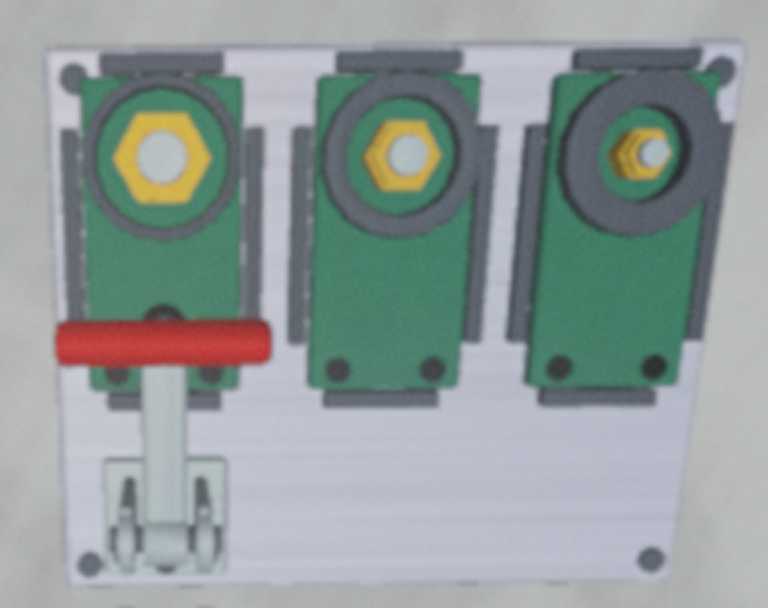

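View pics/w5.png

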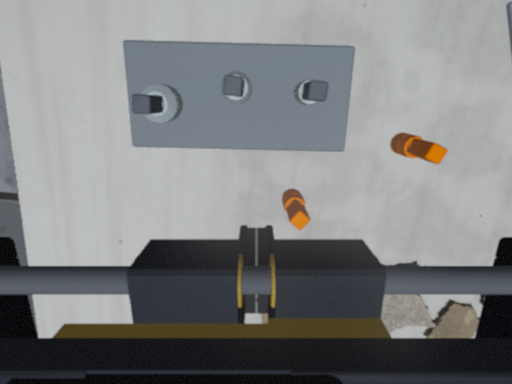

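```bash
python3 - <<'E'
from h import *
f=load("w5"); s=5
a=cv2.resize(f["image"][60:150,110:260],None,fx=s,fy=s,interpolation=cv2.INTER_CUBIC)
cv2.imwrite("pics/c5.png",a)
print(f["orientation"])
E
```

```text
[-1.66608284e+01 -4.44185765e-02  8.00517843e+01]
```

View pics/c5.png

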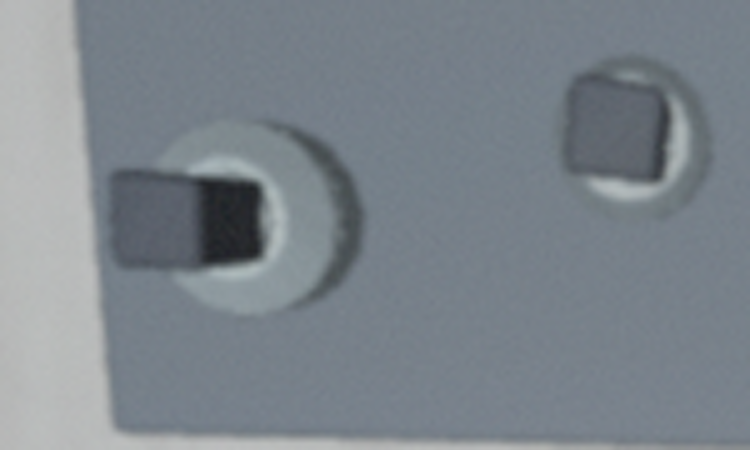

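```bash
python3 - <<'E'
from h import *
f=load("w5")
q=np.array([(113,171),(203,173),(197,268),(115,266)])/5.0+[110-.4,60-.4]
P=unproj(f,q,0.080); print(P.round(4), P.mean(0))
c=P.mean(0); a=np.radians(-11)
p=c[:2]+0.085*np.array([np.cos(a),np.sin(a)])
env.goto([p[0],p[1],0.13],[-90,0,-11]); env.gripper_to(0.75); f=shot("wrist","w6"); print(env.read_state()["clock"],f["position"],f["orientation"])
uv=proj(f,[c])[0]; print(uv); u,v=uv.astype(int); 
cv2.imwrite("pics/c6.png",cv2.resize(f["image"][max(0,v-45):v+45,u-60:u+60],None,fx=6,fy=6,interpolation=cv2.INTER_CUBIC)); print(max(0,v-45),u-60)
E
```

```text
[[ 0.4755 -0.3013  0.08  ]
 [ 0.4785 -0.2865  0.08  ]
 [ 0.4933 -0.2917  0.08  ]
 [ 0.4906 -0.3054  0.08  ]] [ 0.48447969 -0.29621674  0.08      ]
13.1583 [ 0.49140357 -0.29652847  0.29272829] [-1.66641902e+01 -3.26020895e-02  7.89828460e+01]
[254.26504816  89.07241019]
44 194
```

View pics/c6.png

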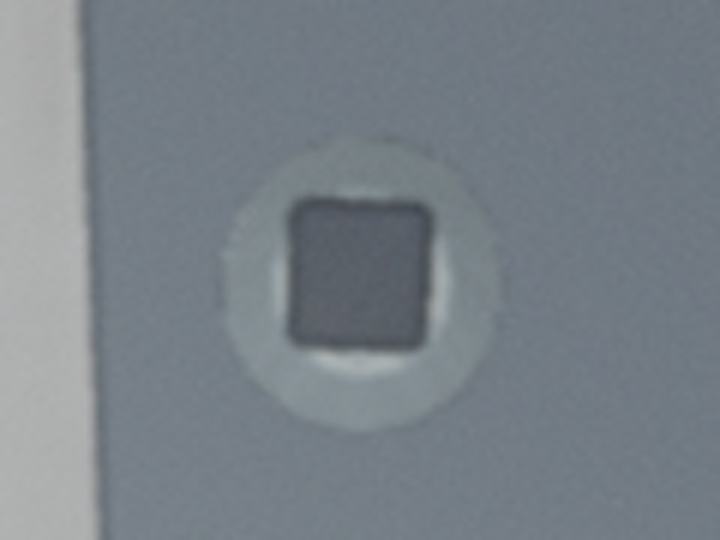

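View pics/w6.png

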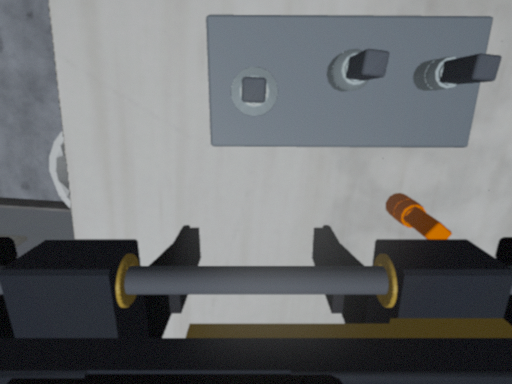

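```bash
python3 - <<'E'
from h import *
f=load("w4"); print(unproj(f,[(255.3,83.8)],0.034),unproj(f,[(255.6,83.8)],0.028))
f=load("w6")
c=unproj(f,[(254.0,89.6)],0.080)[0]; print(c)
env.goto([c[0],c[1],0.13],[-90,0,-11])
F0=env.read_state()["force"]
r=env.move_straight([c[0],c[1],0.047],rate=0.12,force_limit=12); print(r,env.read_state()["force"]-F0)
if not r:
    env.gripper_to(0.0,40)
    s=env.read_state(); print(s["opening"]*87,s["position"],s["force"]-F0)
    r=env.move_straight([c[0],c[1],0.19],rate=0.2)
    s=env.read_state(); print(s["opening"]*87,s["position"],s["force"]-F0,s["clock"])
    shot("scene","s4"); shot("wrist","w7")
    cv2.imwrite("pics/c7.png",cv2.resize(load("s4")["image"][150:270,200:400],None,fx=4,fy=4,interpolation=cv2.INTER_CUBIC))
E
```

```text
[[0.47830379 0.10544797 0.034     ]] [[0.4779794 0.1056905 0.028    ]]
[ 0.48476823 -0.29645032  0.08      ]
False [-0.19579696 -0.85443969 -1.42253845]
15.626075065573271 [ 0.48470982 -0.29642318  0.04688794] [ 0.31110915 -0.19534015 -2.49772481]
15.99656440131836 [ 0.48374749 -0.29590642  0.18847765] [ 0.53863802 -0.25899892 -3.83814642] 16.175
```

View pics/c7.png

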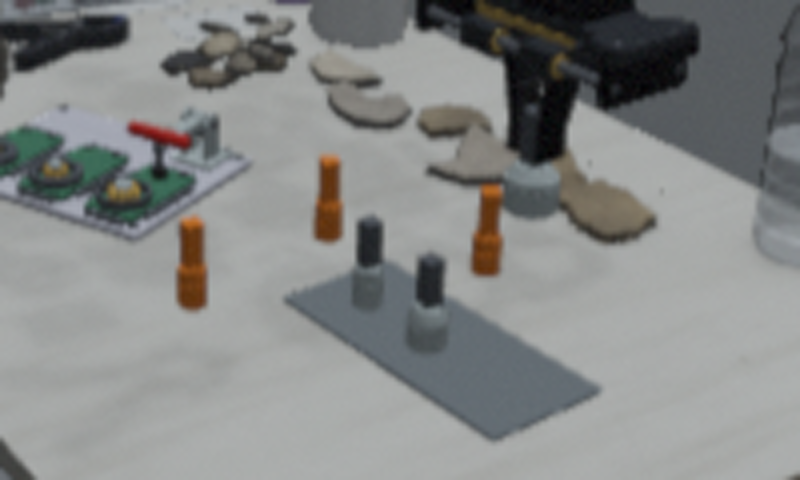

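View pics/w7.png

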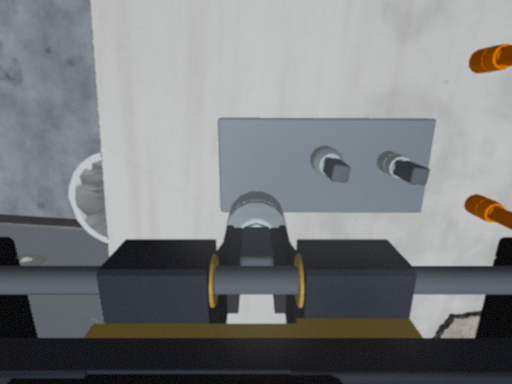

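```bash
python3 - <<'E'
from h import *
n=[0.4781,0.1055]
env.goto([n[0],n[1],0.19],[-90,0,9.3])
env.move_straight([n[0],n[1],0.085],rate=0.15); env.dwell(0.2)
s=env.read_state(); F0=s["force"]; print(s["position"],F0,s["wrist_torque"])
T0=s["wrist_torque"]
r=env.move_straight([n[0],n[1],0.0585],rate=0.04,force_limit=10)
s=env.read_state(); print(r,s["position"].round(4),(s["force"]-F0).round(2),(s["wrist_torque"]-T0).round(3),s["clock"],s["opening"]*87)
shot("scene","s5");shot("wrist","w8")
a=load("s5")["image"][150:240,180:300]
cv2.imwrite("pics/c8.png",cv2.resize(a,None,fx=6,fy=6,interpolation=cv2.INTER_CUBIC))
E
```

```text
[0.47867241 0.10577238 0.08593597] [ 0.82174235 -0.99648336 -1.57594839] [-0.00585052  0.03667266 -0.01184052]
True [0.4776 0.1052 0.0588] [-1.81  1.38  6.44] [0.093 0.278 0.025] 19.4583 15.807812008756601
```

View pics/c8.png

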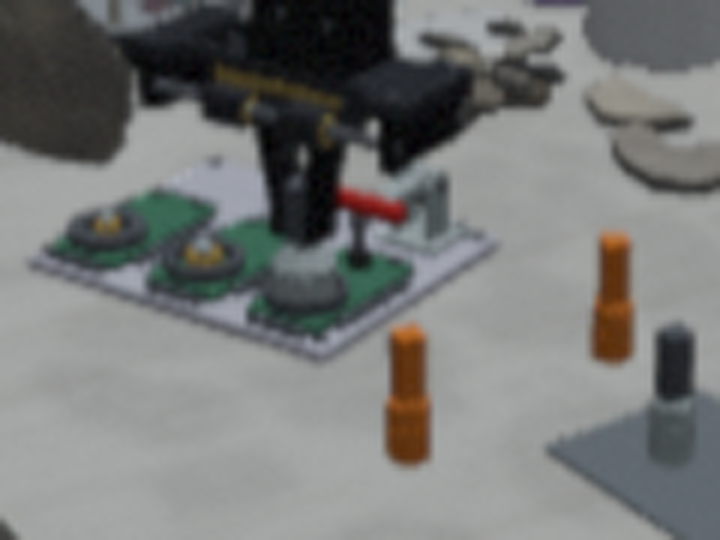

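View pics/w8.png

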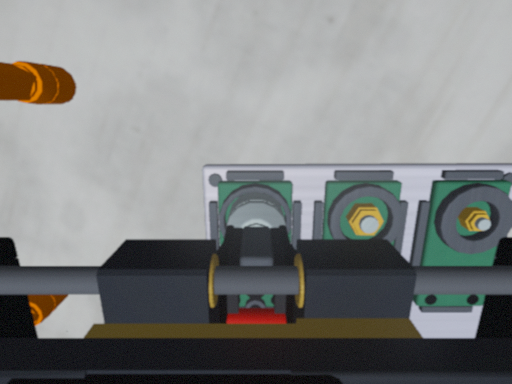

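The socket went down with no stop at nut height and met the bottom at TCP z 0.0588, against 0.0589 expected when seated. I'll press gently once more to confirm, and check that the clamp and pottery are in place.

```bash
python3 - <<'E'
from h import *
s=env.read_state(); p=s["position"]; print(s["force"].round(2),p.round(4))
r=env.move_straight([0.4778,0.1053,0.0568],rate=0.02,force_limit=12); env.dwell(0.3)
s=env.read_state(); print(r,s["position"].round(4),s["force"].round(2),s["wrist_torque"].round(3),s["clock"],s["opening"]*87)
f=shot("top","t2");g=shot("scene","s6")
for n in("joined_sherd","clamp"): print(n,[(np.round(q["xyz"],3).tolist(),round(q["score"],2)) for q in env.search_frame(g,n)[:2]])
cv2.imwrite("pics/c9.png",np.vstack([cv2.resize(g["image"][120:245,130:330],None,fx=3.6,fy=3,interpolation=cv2.INTER_CUBIC)]))
E
```

```text
[-0.99  0.86  4.45] [0.4776 0.1052 0.0588]
False [0.4779 0.1052 0.0587] [-5.28 -0.69 16.82] [-0.018  1.669 -0.043] 20.1083 16.105927161406285
joined_sherd [([0.53, 0.419, 0.078], 0.95)]
clamp []
```

View pics/c9.png

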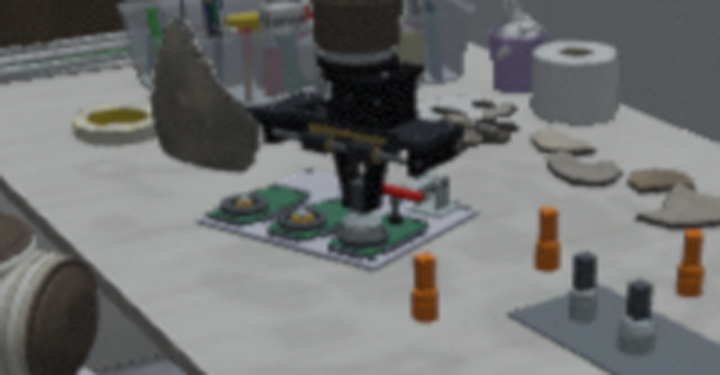

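```bash
python3 - <<'E'
from h import *
env.move_straight([0.4774,0.1053,0.0580],rate=0.02); env.dwell(0.4)
s=env.read_state(); print(s["position"].round(4),s["force"].round(2),s["wrist_torque"].round(3),s["clock"],s["opening"]*87)
env.close_job()
E
```

```text
[0.4776 0.1054 0.0587] [-3.11  0.31  8.48] [ 0.04   0.845 -0.025] 20.9583 15.746183986621084
the job is handed in; nothing more can be done
```

The clamp is shut over the green foot. `socket_c`, the largest socket, is fully seated on its nut and still gripped, and the job is handed in at about 21 s of the 72 s.

- **Clamp:** I pushed the red bar over centre with the closed fingers, and it sprang shut. Pictures afterwards showed the bar level and the rubber foot on the mount foot.
- **Choice of socket:** the wrist picture showed that the clamped nut was the largest of the three, about 27 mm measured, so the 26 mm one. I tried `socket_c` first and it fitted, so no other socket had to be moved or put back. I left the orange look-alikes alone.
- **Seating:** the socket went down without stopping at nut or collar height. It stopped at a tool height of 58.8 mm, against 58.9 mm calculated for fully down, and stayed at 58.7 mm under a 17 N push.
- **State at hand-in:** the tool is still at 58.7 mm with a light 8 N push, and the fingers are about 16 mm apart on the shank.
- **Pottery:** it was found within 2 mm of where it first was.

One check failed: the detector did not find the clamp in the last scene picture, where the gripper partly hides it. I judged it still shut by looking at that picture, in which the red bar is low and level. A sideways force of about 3 N and a moment of 0.8 N m remained at the wrist.

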